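# Hang the hook-on bin on the slat board

## Robot

A 7-joint arm with a two-finger parallel gripper is mounted at the origin on the work surface. World frame = base frame: x ahead of the robot, y to its left, z up, the work surface at z = 0. Lengths are in m, angles in rad, forces in N, time in s.
With the tool pointing down it reaches from about 0.4 to 0.85 m from the base axis. Payload 10.4 kg.
Tool frame: the origin (TCP) lies between the finger pads; the fingertips stand ahead of it and the grasp point (between the pads) lies 5 mm behind it (manip.tip_extent is the z of the fingertips in the tool frame, in m); z points along the fingers, y is the line along which they close (so a half turn about z gives the same grasp; the last joint's range is limited). The gripper opens to 85 mm and grips with 20 to 120 N. Pads are 22 mm wide; open, the fingers measure 114 mm over their backs; the gripper's body (76 mm by 85 mm) begins 54 mm behind the grasp point. The pads swing forward as they close: fully open they stand 13 mm farther back than shut.
Start: joints at [-0.023, 0.332, -0.065, 1.46, 0.022, 1.35, -0.088], TCP at [0.625, 0, 0.245] pointing down, gripper open.
Joint ranges: [-2.6, 2.6], [-0.5, 2.12], [-1.47, 1.34], [0.16, 2.42], [-1.27, 4.41], [0.06, 2.06], [-2.6, 2.6]. Speed limits (rad/s): [2.22, 2.22, 2.79, 2.79, 3.14, 3.14, 3.14].

## Interface

Orientations are given as a unit quaternion [x, y, z, w].
In Python, from workcell import status, viewer, manip gives the robot as it stands.
- The arm moves only by the tool play_rows, never from a script. Its argument "plan" is one flat list of numbers, 7 for each row, row after row: the turn, a rotation vector about the tool's x, y, z in degrees, then the shift along the tool's x, y, z in m, then the opening, from 0 (shut) to 1 (fully open). In form: [ax, ay, az, dx, dy, dz, grip, ax, ay, az, dx, dy, dz, grip, ...]. A call has 1 to 20 rows; each row is the pose to reach, as a shift and turn from the pose commanded when the call began, along the tool's axes at that moment; what a row does not reach only later rows make up. A row lasts 1/8 s, in which the tool goes at most 62.5 mm and 10.7 degrees, less where a joint would pass 70% of its speed; a pose out of reach is approached as far as the arm can. A call with a gripper value outside its range is refused whole. The fingers move at their own pace and stop on an object; "squeeze" is the grip in N (left out, the last holds). Time passes only in rows, so rows that repeat a pose let the fingers close. It gives the time, the measured TCP pose, the force, the opening and the grip force at its end, in the units of the state.
- status.get_obs(): the state, without advancing time (a new reading comes with each control period).
- viewer.camera(name): name is "scene" or "side" or "wrist"; returns the picture (480x640x3 uint8, red, green, blue); there is no depth.
- viewer.camera_model(name): a dict with "fx", "fy", "cx", "cy" (pixels), "R" (3x3) and "t" (3): a world point X has camera coordinates R X + t. Camera axes: x right, y down, z forward; pixel columns grow to the right and rows downward; lengths in m; the calibration is good to about 2 mm. A picture is of the moment at which its call begins: read the wrist's pose just before it. camera_model takes no time and is no camera call; for the wrist camera it gives the pose at the moment of the call.
- manip.hand_in(): hands the job in; it is judged then, once.
The state is a dict: "clock": time; "joint_pos": joint angles; "joint_velocities": joint speeds; "tau": joint torques, N m; "position": TCP position; "ee_rot": TCP orientation; "ft_force": force on the tool from outside, world axes, zero at the start; "torque": the same for the moment, N m; "grip_width": opening from 0.0 (shut) to 1.0 (fully open); "grasp_force": force on a finger pad.
Only numpy, scipy, OpenCV 4.12 (cv2) and the standard library are available. Lean on these libraries where they do the work, as an engineer would, in place of code of your own. Each camera call takes 0.05 s, during which the arm holds its last target. There are 200 camera calls.

## Task

Hang the orange bin on the slat board under the green tag: tilt its steel hook into the groove, then rotate the bin down until it is fully seated, hanging upright with its back against the board, and let go. The board has been clamped by hand a little higher or lower than its mark, so find the groove by feel and be gentle: never press the bin or the gripper against the stand or its board with more than 30 N, and do not disturb the other things on the bench.

Things in the scene. Friction and masses are not known exactly. Their poses are not given: they have to be found in the camera images.
- bin: Loose orange bin, 0.13 to 0.25 kg, upright at the start: open box 100 (x) x 90 (y) x 45 (z) mm, walls 3 mm. Origin at the centre of its underside, z up, front to -x, back to +x. Flat back plate at x = 47..50 mm, 90 mm wide, z = 0..74 mm, with a steel hook at its top (point hook, point tip).
- grip (a point): Middle of the black grip rib above the bin, bin frame (-12, 0, 88) mm. Rib 64 mm long (x = -44..20 mm), 16 mm thick (y = -8..8 mm), z = 65..105 mm; pinch it across y, from above or leaning. Below it only a 6 mm divider. Axes as the bin's.
- hook (a point): Inner corner of the steel hook: back face of the back plate at the flange's underside, bin frame (50, 0, 70) mm. The hook is 60 mm wide (y = -30..30 mm): flat flange x = 50..63, z = 70..74 mm, then a tongue turned up at its end, x = 59..63, z = 70..95 mm. Axes as the bin's.
- tip (a point): Top end of the upturned tongue, bin frame (61, 0, 95) mm.
- stand: Fixed stand with a white slat board facing -x. Origin on the bench below the middle of the board's front face; +x into the board, y along its one groove, z up. Board y = -180..180, x = 0..42 mm. The board slides on the uprights and is clamped, unmoving, up to 22 mm above or below its mark; this pose does not show which. Base plate x = -50..140, y = -200..200, 12 mm thick.
- tag: Green saddle tag 22 mm wide, 12 mm high on the aluminium crossbar behind the board (stand frame x = 44..60 mm, top at z = 215 mm). Origin on the crossbar's top, 52 mm behind the board's face; axes as the stand's. The bin's middle belongs at the tag's y, which is 0 to 80 mm from the stand's origin.
- bottle: White bottle with red cap, 60 mm diameter, 150 mm tall, bystander. Origin under its centre.
- beaker: Glass beaker, 70 mm diameter, 90 mm tall, bystander. Origin under its centre.
- slidebox: Blue slide box 90 x 170 x 30 mm lying flat, bystander. Origin under its centre.
- dishes: Stack of three clear dishes, 90 mm diameter, 41 mm tall, bystander. Origin under its centre.
- tipbox: Grey and yellow tip box 80 x 120 x 64 mm, bystander. Origin under its centre.
- brush: Small brush lying on the bench, bystander.
- mark (a point): On the stand, at its frame's (0, 0, 150) mm: where the groove floor's front edge is nominally; truly up to 22 mm above or below. Above the groove floor: mouth 0..20 mm; lip 4 mm thick (x = 0..4) from 20 to 55 mm, 55 being the board's flat top (x = 0..36); cavity behind, back to x = 36 and up to 42 mm. Groove floor reaches x = 0..36, the face under it goes down 90 mm.
- seat (a point): On the stand, at its frame's (0, 0, 150) mm. How the bin hangs: front raised 40 degrees or more, the tongue passes the mouth and goes up behind the lip; then the front swings down about the hook as the flange sinks on the groove floor. Seated: flange on the groove floor, tongue behind the lip (5 mm slack), foot of the back plate on the face; let go, its front sags 3 degrees.
- neighbour (a point): Middle of a blue bin already hung, fixed to the board: stand frame (-50, -130, 100) mm, 100 mm out from the face, 80 mm wide (y = -170..-90 mm), 74 mm tall. Leave it.

How it is judged:
By the outcome, as a careful person would: the job done as asked, in the order asked, and still so for the second after the job is handed in, with the robot touching nothing.
It also fails if it takes over 61 s, if anything falls off the work surface, if the arm or the gripper's body presses on something with over 40 N, if the wrist force passes 120 N, or if a joint passes its speed limit or range.

## Working session

There is one attempt and no reset: what is moved stays moved. The work goes in short steps, Python scripts to look and compute and a tool call to move; the robot and the scene stay as the last step left them, time stands still between calls to the robot, and variables do not carry over. Pictures are saved under pics/ and viewed, at most 11 in all, crops included, and the job is handed in when it is done.

Besides the shell and the picture viewer there is one more tool, called by a JSON object that holds its "fn" and its "kwargs", one argument or row to a line. play_rows: Moves the arm, as the interface text tells. Its arguments: {"type":"object","properties":{"plan":{"type":"array","items":{"type":"number"}},"squeeze":{"type":"number"}},"required":["plan"]}

```bash
mkdir -p pics; ls; python3 - <<'E'
from workcell import status, viewer, manip
import cv2,numpy as np
o=status.get_obs();print(o['clock'],o['position'],o['ee_rot'],o['ft_force'],manip.tip_extent)
for n in ['scene','side']:
    cv2.imwrite(f'pics/{n}0.png',viewer.camera(n)[:,:,::-1]);m=viewer.camera_model(n);print(n,{k:np.round(v,4).tolist() for k,v in m.items()})
E
```

```text
pics
0.0 [6.24646295e-01 1.78164437e-05 2.44519724e-01] [ 7.07097982e-01  7.07115236e-01 -5.15803258e-04 -4.68648908e-04] [0.59847015 0.33864061 0.48963461] 0.014
scene {'fx': 461.127, 'fy': 461.127, 'cx': 312.6752, 'cy': 232.6367, 'R': [[-0.2909, 0.9566, 0.0164], [0.5954, 0.1945, -0.7796], [-0.7489, -0.217, -0.6261]], 't': [0.2336, -0.1689, 1.6404]}
side {'fx': 544.2115, 'fy': 544.2115, 'cx': 323.5813, 'cy': 238.4003, 'R': [[-0.9008, -0.4343, -0.0022], [-0.3165, 0.66, -0.6813], [0.2973, -0.613, -0.732]], 't': [0.4341, 0.3224, 0.9773]}
```

View pics/scene0.png

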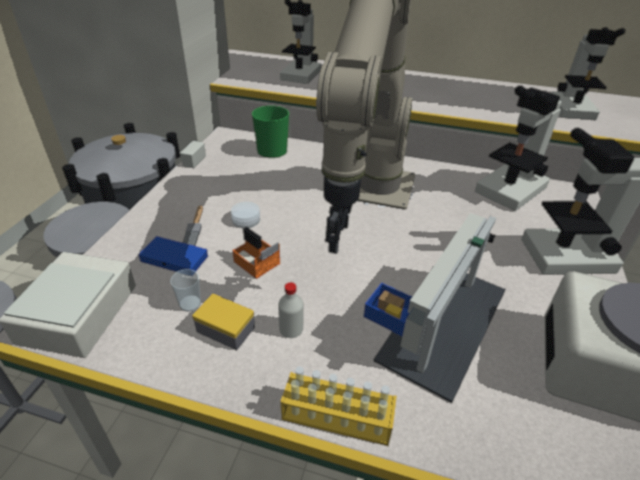

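View pics/side0.png

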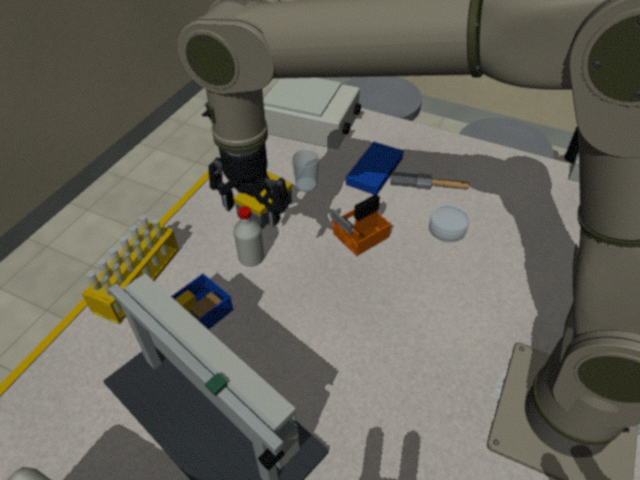

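The scene view shows the bin at (256,255) with its black rib at (253,240), and the stand at (440,300) with the tag at (478,240). The side view shows the bin at (362,228) and the tag at (217,383). Next I'll enlarge both areas.

```bash
python3 - <<'E'
import cv2,numpy as np
s=cv2.imread('pics/scene0.png');d=cv2.imread('pics/side0.png')
def crop(im,x,y,w,h,k):
    c=cv2.resize(im[y:y+h,x:x+w],None,fx=k,fy=k,interpolation=cv2.INTER_CUBIC)
    st=10
    for i in range(0,w,st): cv2.putText(c,str(x+i),(i*k,8),0,.3,(0,255,255),1); cv2.line(c,(i*k,9),(i*k,14),(0,255,255),1)
    for i in range(st,h,st): cv2.putText(c,str(y+i),(0,i*k+4),0,.3,(0,255,255),1)
    return c
a=crop(s,225,222,66,60,6); b=crop(d,325,185,66,60,6)
A=crop(s,370,205,140,200,3);B=crop(d,100,265,240,200,3)
cv2.imwrite('pics/c1.png',np.hstack([a,b]))
cv2.imwrite('pics/c2.png',A)
cv2.imwrite('pics/c3.png',B)
E
```

```text
(no output)
```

View pics/c1.png

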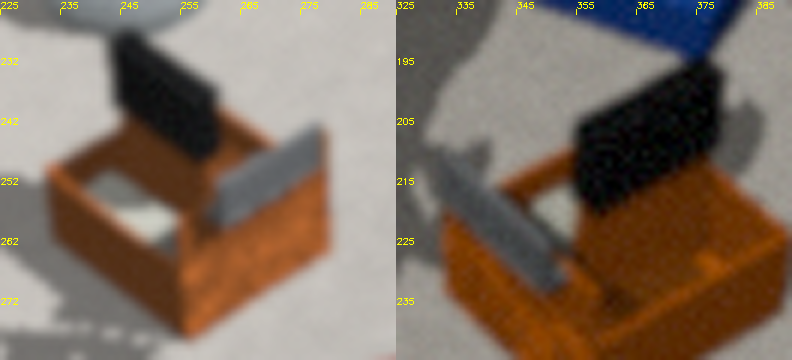

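View pics/c2.png

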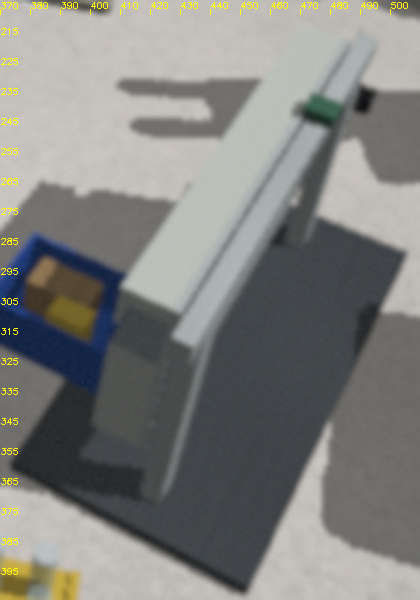

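View pics/c3.png

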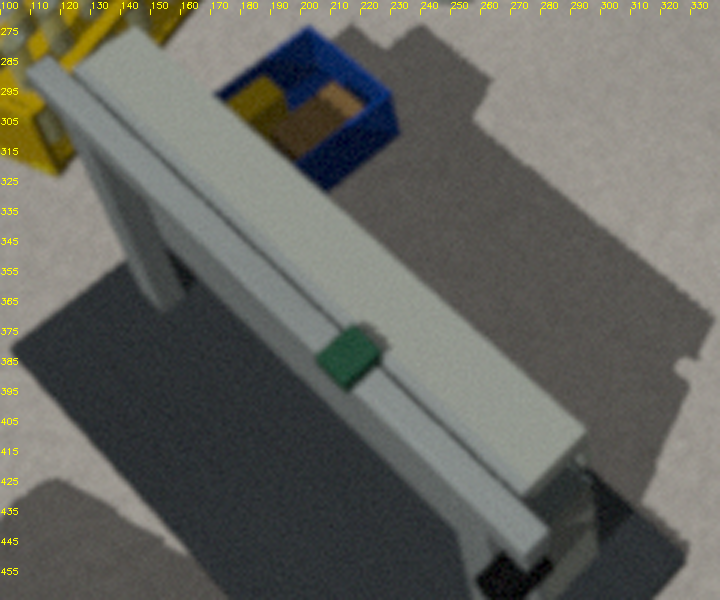

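```bash
cat > h.py <<'E'
from workcell import status, viewer, manip
import numpy as np
from scipy.spatial.transform import Rotation as Ro
def ray(n,uv,m=None):
    m=m or viewer.camera_model(n);R=np.array(m['R']);t=np.array(m['t'])
    d=R.T@[(uv[0]-m['cx'])/m['fx'],(uv[1]-m['cy'])/m['fy'],1];return -R.T@t,d/np.linalg.norm(d)
def plane(n,uv,z,m=None):
    c,d=ray(n,uv,m);return c+d*(z-c[2])/d[2]
def tri(a,b):
    (c,d),(e,f)=ray('scene',a),ray('side',b)
    s=np.linalg.lstsq(np.c_[d,-f],e-c,rcond=None)[0];p,q=c+s[0]*d,e+s[1]*f
    return (p+q)/2,np.linalg.norm(p-q)
E
python3 - <<'E'
from h import *
np.set_printoptions(precision=4,suppress=True)
for n in('scene','side'): print(n,ray(n,(0,0))[0])
P=lambda l,n,uv,z:print(l,n,plane(n,uv,z))
P('rib front top','scene',(244.5,228),.105);P('rib back top','scene',(260,237.5),.105)
P('rib back top','side',(356.5,206),.105);P('rib front top','side',(377,195.5),.105)
P('tongue +','scene',(278.5,243),.095);P('tongue -','scene',(259.5,254),.095)
P('tongue','side',(333,210),.095);P('tongue','side',(352,229),.095)
P('box corner0','scene',(256,278),0);P('box corner0','scene',(279.5,262.5),0)
for l,a,b in [('rib back',(260,237.5),(356.5,206)),('rib front',(244.5,228),(377,195.5)),
 ('tongueA',(259.5,254),(333,210)),('tongueB',(278.5,243),(352,229)),
 ('top far front',(411,301),(145,274)),('top far back',(429.5,309.5),(126,288)),('top near front',(466,214),(294.5,408)),('top near back',(485,218),(275.5,430)),
 ('tag',(477.5,237),(216,380)),('base far back',(451,402),(104,380)),('bar end far',(430,320),(111,290)),('bar near',(492,216),(278,447))]: print(l,*tri(a,b))
P('base far front','scene',(374,360),.012);P('base far back','scene',(452,401),.012);P('base near back','scene',(505,288),.012)
P('base far back','side',(104,380),.012);P('base near front','side',(329,449),.012)
E
```

```text
scene [1.397  0.1653 0.8916]
side [0.2025 0.5748 0.9359]
rib front top scene [ 0.4949 -0.2914  0.105 ]
rib back top scene [ 0.5199 -0.2355  0.105 ]
rib back top side [ 0.5169 -0.2405  0.105 ]
rib front top side [ 0.4889 -0.2918  0.105 ]
tongue + scene [ 0.515  -0.1849  0.095 ]
tongue - scene [ 0.5721 -0.2165  0.095 ]
tongue side [ 0.5626 -0.216   0.095 ]
tongue side [ 0.501  -0.1806  0.095 ]
box corner0 scene [ 0.569  -0.2337  0.    ]
box corner0 scene [ 0.4901 -0.1941  0.    ]
rib back [ 0.5171 -0.2382  0.1043] 0.004379481337231365
rib front [ 0.4901 -0.2943  0.1015] 0.001658861154131402
tongueA [ 0.5651 -0.2203  0.0891] 0.0019075890571041343
tongueB [ 0.5044 -0.1892  0.0854] 6.25706502967037e-05
top far front [0.7342 0.1789 0.2151] 0.0020345485539285126
top far back [0.7446 0.2164 0.214 ] 0.0022576887392575795
top near front [0.3918 0.276  0.2091] 0.006167968000275116
top near back [0.3995 0.3193 0.2137] 0.0022617806580956796
tag [0.5068 0.299  0.2319] 0.0009859838805729739
base far back [0.7945 0.3029 0.0063] 0.0007283785468767604
bar end far [0.7681 0.2239 0.2085] 0.0054326189187169326
bar near [0.385 0.337 0.213] 0.0043937059603170805
base far front scene [0.7439 0.1275 0.012 ]
base far back scene [0.7955 0.3042 0.012 ]
base near back scene [0.4114 0.4187 0.012 ]
base far back side [0.7908 0.3042 0.012 ]
base near front side [0.3564 0.239  0.012 ]
```

The bin is at about (0.510,-0.254) with yaw 63°, and its sizes check out. The stand origin is at about (0.564,0.228) with yaw 74°. The tag's y is about 0.07, and the board top is at about 0.215. I'll check where the wrist camera is mounted so I can plan a close look at the board.

```bash
python3 - <<'E'
from h import *
np.set_printoptions(precision=4,suppress=True)
o=status.get_obs();m=viewer.camera_model('wrist');T=Ro.from_quat(o['ee_rot'])
R=np.array(m['R']);c=-R.T@np.array(m['t'])
print('cam in tool',T.inv().apply(c-o['position']));print('cam axes(rows) in tool',T.inv().apply(R));print(m['fx'],m['cx'],m['cy'])
for n,uv in[('scene',(477.5,237)),('side',(216,380))]:print('tag top',plane(n,uv,.227))
# view candidates: lean about tool y by a, tool at p; print pixel of targets
xs=np.array([.277,.961,0]);ys=np.array([-.961,.277,0]);S=np.array([.564,.228,0])
cb,tb=T.inv().apply(c-o['position']),T.inv().apply(R)
for a in(30,40,50):
  for p in([.60,.05,.28],[.57,.02,.30],[.55,0,.33]):
    Q=T*Ro.from_euler('z',16,degrees=True)*Ro.from_euler('y',a,degrees=True)
    Rc=Q.apply(tb);C=p+Q.apply(cb);out=[]
    for q in([0,0,.15],[0,.16,.15],[0,-.08,.205],[.052,.075,.227]):
      X=Rc@(S+q[0]*xs+q[1]*ys+[0,0,q[2]]-C);out.append((X[:2]/X[2]*m['fx']+[m['cx'],m['cy']]).round())
    print(a,p,C,*out)
E
```

```text
cam in tool [ 0.0743  0.0011 -0.1278]
cam axes(rows) in tool [[ 0.0009  1.     -0.0008]
 [-0.9583  0.0006 -0.2856]
 [-0.2856  0.001   0.9583]]
362.94452747607005 323.883774192961 239.27545021556548
tag top [0.4998 0.2996 0.227 ]
tag top [0.5091 0.2976 0.227 ]
30 [0.6, 0.05, 0.28] [0.6013 0.0501 0.4278] [224. 131.] [ 35. 130.] [317.  90.] [87.  1.]
30 [0.57, 0.02, 0.3] [0.5713 0.0201 0.4478] [254. 106.] [ 81. 105.] [344.  64.] [139. -16.]
30 [0.55, 0, 0.33] [0.5513 0.0001 0.4778] [274. 101.] [118. 101.] [358.  64.] [176.  -8.]
40 [0.6, 0.05, 0.28] [0.5943 0.0255 0.4257] [230. 171.] [ 52. 171.] [317. 130.] [114.  56.]
40 [0.57, 0.02, 0.3] [ 0.5643 -0.0045  0.4457] [259. 151.] [ 98. 151.] [342. 111.] [161.  45.]
40 [0.55, 0, 0.33] [ 0.5443 -0.0245  0.4757] [278. 149.] [132. 149.] [355. 113.] [193.  54.]
50 [0.6, 0.05, 0.28] [0.5874 0.0015 0.4191] [233. 209.] [ 63. 209.] [318. 167.] [134. 103.]
50 [0.57, 0.02, 0.3] [ 0.5574 -0.0285  0.4391] [262. 193.] [109. 193.] [341. 153.] [176.  97.]
50 [0.55, 0, 0.33] [ 0.5374 -0.0485  0.4691] [280. 194.] [140. 193.] [353. 158.] [204. 107.]
```

{"fn": "play_rows", "kwargs": {
  "plan": [-7,49.6,15,0.02,-0.055,0,1,-7,49.6,15,0.02,-0.055,0,1,-7,49.6,15,0.02,-0.055,0,1,-7,49.6,15,0.02,-0.055,0,1,-7,49.6,15,0.02,-0.055,0,1,-7,49.6,15,0.02,-0.055,0,1,-7,49.6,15,0.02,-0.055,0,1,-7,49.6,15,0.02,-0.055,0,1]
}}

```text
clock: 1.1
position: [0.5704, 0.0214, 0.2463]
ee_rot: [0.723, 0.547, 0.337, -0.253]
ft_force: [0.4, -0.1, 0.0]
grip_width: 1.001
grasp_force: 0.0
```

```bash
python3 - <<'E'
from h import *
import cv2,pickle
m=viewer.camera_model('wrist');im=viewer.camera('wrist');pickle.dump(m,open('w1.pkl','wb'))
cv2.imwrite('pics/w1.png',im[:,:,::-1]);o=status.get_obs();print(o['clock'],o['position'],Ro.from_quat(o['ee_rot']).as_matrix().round(3),o['joint_pos'])
E
```

```text
1.15 [0.57037437 0.02132431 0.24627374] [[ 0.175  0.962  0.21 ]
 [ 0.621 -0.273  0.735]
 [ 0.764  0.002 -0.645]] [ 0.37608382  0.26043764 -0.05124385  1.80550077 -0.90466416  1.28830516
  0.41669551]
```

View pics/w1.png

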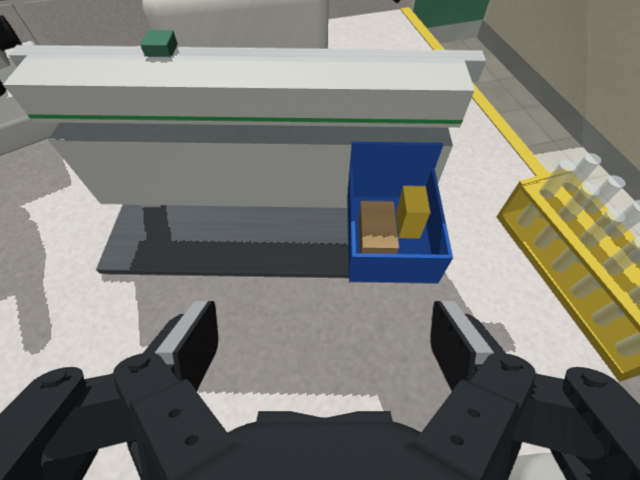

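The wrist view shows the lip's top edge running (12,84)–(473,90), the green-lined lip bottom (27,119)–(463,124), and the groove floor edge at row ~140. The tag's front face is around (158,50), and the base front edge is at row ~273. I'll compute these on the board's face plane.

```bash
python3 - <<'E'
from h import *
import pickle,cv2
np.set_printoptions(precision=4,suppress=True)
m=pickle.load(open('w1.pkl','rb'))
a=np.radians(74);xs=np.array([np.cos(a),np.sin(a),0]);ys=np.array([-xs[1],xs[0],0]);S=np.array([.564,.228,0])
def f(uv,x):
    c,d=ray('w',uv,m);p=c+d*((x-(c-S)@xs)/(d@xs));return p,(p-S)@ys
for l,uv,x in[('liptop L',(12,84),0),('liptop R',(473,90),0),('lipbot L',(27,119),0),('lipbot R',(463,124),0),('floor L',(52,138.5),0),('floor mid',(300,142),0),('facebot L',(102,203),0),('facebot M',(340,208),0),('tag front L top',(142,43.5),.044),('tag front R top',(175,43.5),.044),('tag bot L',(143,55),.044),('tag R bot',(172,56),.044),('bar top R',(484,51),.044)]:
    print(l,*f(uv,x))
for uv in((98,272),(348,277)):
    p=plane('w',uv,.012,m);print('base front',p,(p-S)@xs,(p-S)@ys)
im=cv2.imread('pics/w1.png')
for u in(100,160,220,300): g=im[100:215,u].astype(int).sum(1)//3;print(u,[(100+i,g[i]) for i in range(12,46,1)][::1])
E
```

```text
liptop L [0.3994 0.2752 0.2191] 0.17126224853479616
liptop R [0.7335 0.1794 0.2161] -0.1763675013388699
lipbot L [0.3893 0.2781 0.1872] 0.1817135840993956
lipbot R [0.7361 0.1786 0.1844] -0.1790430177297977
floor L [0.3968 0.2759 0.1666] 0.17389929507522747
floor mid [0.6047 0.2163 0.1641] -0.042341131919517445
facebot L [0.3953 0.2764 0.0776] 0.1754969946690198
facebot M [0.6421 0.2056 0.071 ] -0.08126986601992565
tag front L top [0.4965 0.2931 0.2263] 0.08288036535562701
tag front R top [0.5219 0.2858 0.2264] 0.056381158350199856
tag bot L [0.4935 0.294  0.2168] 0.08600150625686055
tag R bot [0.5162 0.2875 0.2161] 0.06237191583570411
bar top R [0.7618 0.2171 0.2217] -0.19315129631929978
base front [0.3613 0.2351 0.012 ] -0.04905486331743107 0.19677555709611666
base front [0.6373 0.1509 0.012 ] -0.053941765074274325 -0.09173033676895181
100 [(112, np.int64(120)), (113, np.int64(121)), (114, np.int64(114)), (115, np.int64(77)), (116, np.int64(56)), (117, np.int64(54)), (118, np.int64(61)), (119, np.int64(89)), (120, np.int64(121)), (121, np.int64(122)), (122, np.int64(115)), (123, np
[... 1972 characters left out ...]
3, np.int64(121)), (114, np.int64(122)), (115, np.int64(121)), (116, np.int64(122)), (117, np.int64(113)), (118, np.int64(65)), (119, np.int64(53)), (120, np.int64(56)), (121, np.int64(76)), (122, np.int64(110)), (123, np.int64(123)), (124, np.int64(120)), (125, np.int64(108)), (126, np.int64(86)), (127, np.int64(85)), (128, np.int64(85)), (129, np.int64(85)), (130, np.int64(85)), (131, np.int64(86)), (132, np.int64(86)), (133, np.int64(86)), (134, np.int64(86)), (135, np.int64(85)), (136, np.int64(85)), (137, np.int64(86)), (138, np.int64(85)), (139, np.int64(85)), (140, np.int64(86)), (141, np.int64(86)), (142, np.int64(85)), (143, np.int64(91)), (144, np.int64(112)), (145, np.int64(122))]
```

```bash
cat >> h.py <<'E'
def binR(yaw,pitch): return Ro.from_euler('z',yaw,degrees=True)*Ro.from_euler('y',pitch,degrees=True)
def tool_from_bin(Rb,alpha):  # tool X=bin x, Y=-bin y, leaned alpha
    return Rb*Ro.from_euler('x',180,degrees=True)*Ro.from_euler('y',alpha,degrees=True)
def rel(p,Q,o=None):
    o=o or status.get_obs();T=Ro.from_quat(o['ee_rot'])
    return (T.inv()*Q).as_rotvec(degrees=True).round(1),T.inv().apply(p-np.array(o['position'])).round(4)
E
python3 - <<'E'
from h import *
import pickle,cv2
m=pickle.load(open('w1.pkl','rb'))
im=cv2.imread('pics/w1.png').astype(int)[:70,130:190];b,g,r=im[...,0],im[...,1],im[...,2]
ys_,xs_=np.where((g>r*1.25)&(g>b*1.08)&(g>40))
for v in range(ys_.min(),ys_.max()+1): 
    s=xs_[ys_==v]; print(v,s.min()+130,s.max()+130,end=' | ')
A=tool_from_bin(binR(63,0),22);z=A.apply([0,0,1]);g=np.array([.505,-.265,.088])
print('\nz',z);
for back in(.09,0):print(back,rel(g+z*(.005-back),A))
E
```

```text
30 148 172 | 31 147 172 | 32 147 173 | 33 146 173 | 34 146 173 | 35 145 172 | 36 145 174 | 37 144 174 | 38 143 172 | 39 143 173 | 40 142 175 | 41 142 173 | 42 141 176 | 43 141 176 | 44 140 176 | 45 141 173 | 46 142 175 | 47 142 175 | 48 142 174 | 49 143 174 | 50 143 173 | 51 144 173 | 52 144 170 | 53 145 172 | 54 145 171 | 55 145 170 | 56 169 169 | 
z [ 0.17006783  0.33377692 -0.92718385]
0.09 (array([ -6.5, -27.8,   9.2]), array([-0.27  ,  0.009 , -0.1969]))
0 (array([ -6.5, -27.8,   9.2]), array([-0.3124,  0.0154, -0.1178]))
```

{"fn": "play_rows", "kwargs": {
  "plan": [-6.5,-27.8,9.2,-0.27,0.009,-0.197,1,-6.5,-27.8,9.2,-0.27,0.009,-0.197,1,-6.5,-27.8,9.2,-0.27,0.009,-0.197,1,-6.5,-27.8,9.2,-0.27,0.009,-0.197,1,-6.5,-27.8,9.2,-0.27,0.009,-0.197,1,-6.5,-27.8,9.2,-0.27,0.009,-0.197,1,-6.5,-27.8,9.2,-0.27,0.009,-0.197,1,-6.5,-27.8,9.2,-0.27,0.009,-0.197,1]
}}

```text
clock: 2.15
position: [0.4902, -0.2926, 0.1661]
ee_rot: [0.837, 0.512, 0.163, -0.101]
ft_force: [-0.4, 0.6, -0.3]
grip_width: 0.999
grasp_force: 0.0
```

```bash
python3 - <<'E'
from h import *
import cv2,pickle
np.set_printoptions(precision=4,suppress=True)
m=viewer.camera_model('wrist');im=viewer.camera('wrist');pickle.dump(m,open('w2.pkl','wb'))
cv2.imwrite('pics/w2.png',im[:,:,::-1]);o=status.get_obs();print(o['clock'],o['position'],o['joint_pos'])
R=np.array(m['R']);t=np.array(m['t']);Rb=binR(63,0);O=np.array([.5105,-.2543,0])
for q in([-44,8,105],[-44,-8,105],[20,8,105],[20,-8,105],[61,30,95],[61,-30,95]):
    X=R@(O+Rb.apply(np.array(q)/1e3))+t;print(q,(X[:2]/X[2]*m['fx']+[m['cx'],m['cy']]).round(1))
E
```

```text
2.2 [ 0.4902 -0.2925  0.1662] [ 0.5266  0.3368  0.175   1.6862 -0.4576  1.2492  0.3972]
[-44, 8, 105] [310.3 313. ]
[-44, -8, 105] [338.8 313. ]
[20, 8, 105] [310.7 200.7]
[20, -8, 105] [338.4 200.7]
[61, 30, 95] [275.9 138.4]
[61, -30, 95] [373.2 138.4]
```

View pics/w2.png

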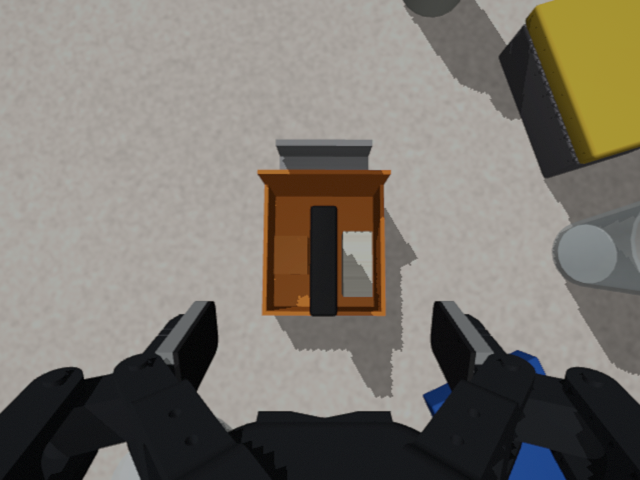

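The wrist view shows the rib at columns 310–337, rows 206–315, and the tongue top at (276..373, 140). That is within about 2 mm of prediction, so I'll go in and grasp.

{"fn": "play_rows", "kwargs": {
  "plan": [0,0,0,0,0,0.04,1,0,0,0,0,0,0.07,1,0,0,0,0,0,0.085,1,0,0,0,0,0,0.09,1,0,0,0,0,0,0.09,0,0,0,0,0,0,0.09,0,0,0,0,0,0,0.09,0,0,0,0,0,0,0.09,0,0,0,0,0,0,0.09,0,0,0,0,0,0,0.09,0,0,0,0,0,0,0.09,0],
  "squeeze": 70
}}

```text
clock: 3.58
position: [0.5043, -0.2646, 0.0825]
ee_rot: [0.838, 0.511, 0.163, -0.1]
ft_force: [-2.3, -0.3, 6.3]
grip_width: 0.179
grasp_force: 68.8
```

```bash
python3 - <<'E'
from h import *
np.set_printoptions(precision=4,suppress=True)
o=status.get_obs();print(o['clock'],o['position'],o['grip_width'],o['grasp_force'],o['ft_force'],o['torque'],o['joint_pos'])
E
```

```text
3.575 [ 0.5043 -0.2646  0.0825] 0.1790091010064868 68.78297924995422 [-2.342  -0.3013  6.3172] [-0.0746  0.4455  0.1728] [ 0.5009  0.4165  0.142   1.7726 -0.5004  1.0789  0.4251]
```

```bash
cat >> h.py <<'E'
import json,os
YAW=73.5;S=np.array([.564,.228,0]);TY=.071;FZ=.1625
xs=np.array([np.cos(np.radians(YAW)),np.sin(np.radians(YAW)),0]);ys=np.array([-xs[1],xs[0],0])
HOOK=np.array([.050,0,.070])
if os.path.exists('grasp.json'):
    _g=json.load(open('grasp.json'));GQ=Ro.from_quat(_g['q']);GP=np.array(_g['p'])  # bin in tool
def tool_for(hx,h,pitch,y=TY):
    Rb=binR(YAW,pitch);H=S+hx*xs+y*ys+[0,0,FZ+h];O=H-Rb.apply(HOOK)
    Q=Rb*GQ.inv();return O-Q.apply(GP),Q
def hook_now(o=None):
    o=o or status.get_obs();T=Ro.from_quat(o['ee_rot']);Rb=T*GQ
    H=np.array(o['position'])+T.apply(GP)+Rb.apply(HOOK);d=H-S
    e=(binR(YAW,0).inv()*Rb).as_euler('ZYX',degrees=True)
    return dict(hx=round(d@xs*1e3,1),y=round((d@ys-TY)*1e3,1),h=round((H[2]-FZ)*1e3,1),yaw_pitch_roll=e.round(1).tolist(),F=np.round([o['ft_force']@xs,o['ft_force']@ys,o['ft_force'][2]],1).tolist(),grip=round(o['grip_width'],3),t=round(o['clock'],2))
E
python3 - <<'E'
from h import *
o=status.get_obs();T=Ro.from_quat(o['ee_rot']);M=T.as_matrix()
y=-M[:,1];yaw=np.degrees(np.arctan2(-y[0],y[1]));print('bin yaw',yaw,'tool y z-comp',M[2,1])
Rb=binR(yaw,0);O=np.array([.510,-.2552,0]);p=np.array(o['position'])
dy=(p-O)@Rb.apply([0,1,0]);print('dy mm',dy*1e3);O=O+Rb.apply([0,1,0])*dy
json.dump(dict(q=(T.inv()*Rb).as_quat().tolist(),p=T.inv().apply(O-p).tolist()),open('grasp.json','w'))
E
python3 - <<'E'
from h import *
print(hook_now())
for a in[(-.07,.02,45),(-.07,-.0,45),(-.03,0,45)]:
    p,Q=tool_for(*a);print(a,p.round(4),Q.apply([0,0,1]).round(3),*rel(p,Q))
E
```

```text
bin yaw 62.79796182172676 tool y z-comp -0.0018198868935214718
dy mm 0.7918248522870514
{'hx': np.float64(-429.4), 'y': np.float64(-165.0), 'h': np.float64(-92.5), 'yaw_pitch_roll': [-10.7, 0.0, 0.0], 'F': [-1.0, 2.2, 6.3], 'grip': 0.179, 't': 3.58}
(-0.07, 0.02, 45) [0.4663 0.1482 0.2344] [-0.112 -0.374 -0.921] [ -0.1 -44.9 -10.9] [ 0.3811 -0.2228 -0.0092]
(-0.07, -0.0, 45) [0.4663 0.1482 0.2144] [-0.112 -0.374 -0.921] [ -0.1 -44.9 -10.9] [ 0.3736 -0.2227  0.0093]
(-0.03, 0, 45) [0.4777 0.1866 0.2144] [-0.112 -0.374 -0.921] [ -0.1 -44.9 -10.9] [ 0.41   -0.2301  0.0241]
```

{"fn": "play_rows", "kwargs": {
  "plan": [0,0,0,0.01,0,-0.025,0,0,0,0,0.03,0,-0.075,0,0,0,0,0.056,0,-0.139,0,0,0,0,0.056,0,-0.139,0,0,0,0,0.056,0,-0.139,0]
}}

```text
clock: 4.2
position: [0.5043, -0.2645, 0.2314]
ee_rot: [0.838, 0.511, 0.162, -0.101]
ft_force: [1.1, 0.2, -1.7]
grip_width: 0.178
grasp_force: 68.7
```

```bash
python3 - <<'E'
from h import *
print(hook_now())
for a in[(-.07,.02,45),(-.07,-.0,45)]:
    p,Q=tool_for(*a);print(a,p.round(4),*rel(p,Q))
E
```

```text
{'hx': np.float64(-429.3), 'y': np.float64(-165.0), 'h': np.float64(56.3), 'yaw_pitch_roll': [-10.7, 0.0, 0.0], 'F': [0.5, -1.0, -1.7], 'grip': 0.178, 't': 4.2}
(-0.07, 0.02, 45) [0.4663 0.1482 0.2344] [ -0.2 -44.9 -10.9] [ 0.3252 -0.2223  0.1289]
(-0.07, -0.0, 45) [0.4663 0.1482 0.2144] [ -0.2 -44.9 -10.9] [ 0.3177 -0.2223  0.1474]
```

{"fn": "play_rows", "kwargs": {
  "plan": [0,-22,-5,0.13,-0.1,0.05,0,0,-22,-5,0.13,-0.1,0.05,0,-0.2,-44.9,-10.9,0.318,-0.222,0.147,0,-0.2,-44.9,-10.9,0.318,-0.222,0.147,0,-0.2,-44.9,-10.9,0.318,-0.222,0.147,0,-0.2,-44.9,-10.9,0.318,-0.222,0.147,0,-0.2,-44.9,-10.9,0.318,-0.222,0.147,0,-0.2,-44.9,-10.9,0.318,-0.222,0.147,0,-0.2,-44.9,-10.9,0.318,-0.222,0.147,0,-0.2,-44.9,-10.9,0.318,-0.222,0.147,0,-0.2,-44.9,-10.9,0.318,-0.222,0.147,0]
}}

```text
clock: 5.58
position: [0.467, 0.1471, 0.2154]
ee_rot: [0.786, 0.585, -0.16, 0.119]
ft_force: [-0.4, -0.8, -2.7]
grip_width: 0.181
grasp_force: 69.3
```

```bash
python3 - <<'E'
from h import *
import cv2
print(hook_now(),status.get_obs()['joint_pos'].round(2))
for a in[(-.028,-.001,45),(-.01,.010,45),(-.002,.013,45)]:
    p,Q=tool_for(*a);print(a,*rel(p,Q))
a=viewer.camera('scene')[180:380,340:540,::-1];b=viewer.camera('wrist')[:,:,::-1]
cv2.imwrite('pics/w3.png',np.hstack([cv2.resize(a,(400,400),interpolation=cv2.INTER_CUBIC),cv2.copyMakeBorder(cv2.resize(b,(400,300)),0,100,0,0,0)]))
E
```

```text
{'hx': np.float64(-70.9), 'y': np.float64(-1.0), 'h': np.float64(0.9), 'yaw_pitch_roll': [-0.1, 45.0, -0.1], 'F': [-0.9, 0.2, -2.7], 'grip': 0.181, 't': 5.58} [-0.33  0.27 -0.29  1.67  0.32  1.54 -0.97]
(-0.028, -0.001, 45) [ 0.   0.  -0.1] [ 0.0402 -0.001  -0.0149]
(-0.01, 0.01, 45) [ 0.   0.  -0.1] [ 0.0525 -0.0011 -0.0321]
(-0.002, 0.013, 45) [ 0.   0.  -0.1] [ 0.0587 -0.0011 -0.038 ]
```

View pics/w3.png

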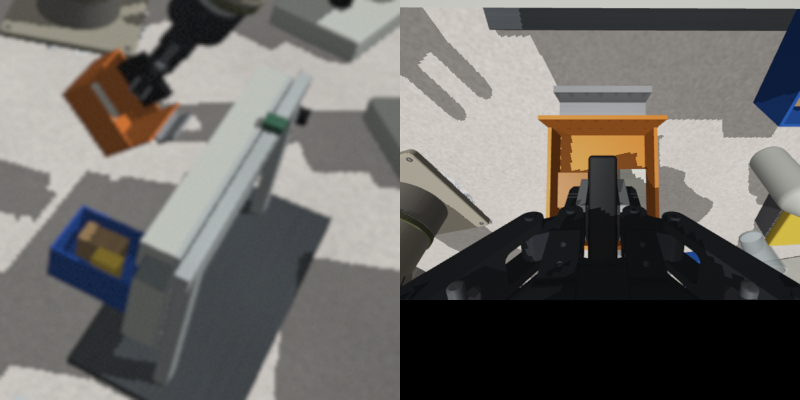

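The scene view shows the bin held tilted in front of the board at the tag, clear of it. The wrist view shows the tongue aligned with the board's edge. Now I'll approach the mouth slowly.

{"fn": "play_rows", "kwargs": {
  "plan": [0,0,0,0.015,0,-0.006,0,0,0,0,0.03,-0.001,-0.011,0,0,0,0,0.04,-0.001,-0.015,0,0,0,0,0.042,-0.001,-0.018,0,0,0,0,0.044,-0.001,-0.021,0,0,0,0,0.0465,-0.001,-0.0235,0,0,0,0,0.0465,-0.001,-0.0235,0]
}}

```text
clock: 6.55
position: [0.4808, 0.1982, 0.2192]
ee_rot: [0.786, 0.586, -0.16, 0.119]
ft_force: [-0.1, -0.1, -1.0]
grip_width: 0.176
grasp_force: 69.3
```

```bash
python3 - <<'E'
from h import *
print(hook_now())
for a in[(-.010,.012,45),(-.004,.0125,45)]:
    p,Q=tool_for(*a);print(a,*rel(p,Q))
E
```

```text
{'hx': np.float64(-17.9), 'y': np.float64(0.2), 'h': np.float64(4.7), 'yaw_pitch_roll': [-0.1, 45.0, -0.1], 'F': [-0.1, 0.1, -1.0], 'grip': 0.176, 't': 6.55}
(-0.01, 0.012, 45) [ 0.1  0.  -0. ] [ 0.0045  0.0003 -0.0098]
(-0.004, 0.0125, 45) [ 0.1  0.  -0. ] [ 0.0098  0.0003 -0.0126]
```

{"fn": "play_rows", "kwargs": {
  "plan": [0,0,0,0.0015,0,-0.003,0,0,0,0,0.003,0,-0.0065,0,0,0,0,0.0045,0,-0.0098,0,0,0,0,0.0045,0,-0.0098,0]
}}

```text
clock: 7.05
position: [0.4831, 0.2062, 0.2264]
ee_rot: [0.785, 0.586, -0.16, 0.119]
ft_force: [0.6, -0.4, -1.8]
grip_width: 0.179
grasp_force: 69.3
```

```bash
python3 - <<'E'
from h import *
print(hook_now())
E
```

```text
{'hx': np.float64(-9.7), 'y': np.float64(0.4), 'h': np.float64(12.0), 'yaw_pitch_roll': [-0.0, 45.0, -0.1], 'F': [-0.2, -0.7, -1.8], 'grip': 0.179, 't': 7.05}
```

{"fn": "play_rows", "kwargs": {
  "plan": [0,0,0,0.002,0,-0.001,0,0,0,0,0.004,0,-0.002,0,0,0,0,0.0055,0,-0.003,0,0,0,0,0.0055,0,-0.003,0]
}}

```text
clock: 7.55
position: [0.4848, 0.212, 0.2268]
ee_rot: [0.785, 0.586, -0.16, 0.119]
ft_force: [-0.2, -0.5, -1.6]
grip_width: 0.177
grasp_force: 69.3
```

```bash
python3 - <<'E'
from h import *
print(hook_now())
E
```

```text
{'hx': np.float64(-3.6), 'y': np.float64(0.4), 'h': np.float64(12.4), 'yaw_pitch_roll': [-0.0, 45.0, -0.1], 'F': [-0.5, -0.0, -1.6], 'grip': 0.177, 't': 7.55}
```

{"fn": "play_rows", "kwargs": {
  "plan": [0,0,0,0.0004,0,0.0009,0,0,0,0,0.0008,0,0.0018,0,0,0,0,0.0008,0,0.0018,0]
}}

```text
clock: 7.92
position: [0.4848, 0.2117, 0.2247]
ee_rot: [0.786, 0.586, -0.16, 0.119]
ft_force: [-0.6, 0.2, -2.9]
grip_width: 0.175
grasp_force: 69.3
```

```bash
python3 - <<'E'
from h import *
print(hook_now())
E
```

```text
{'hx': np.float64(-3.9), 'y': np.float64(0.3), 'h': np.float64(10.3), 'yaw_pitch_roll': [-0.0, 45.0, -0.1], 'F': [0.1, 0.6, -2.9], 'grip': 0.175, 't': 7.92}
```

{"fn": "play_rows", "kwargs": {
  "plan": [0,0,0,0.0004,0,0.0009,0,0,0,0,0.0004,0,0.0009,0]
}}

```text
clock: 8.18
position: [0.4848, 0.2118, 0.2238]
ee_rot: [0.785, 0.586, -0.16, 0.119]
ft_force: [-0.9, 0.2, -2.8]
grip_width: 0.179
grasp_force: 69.3
```

{"fn": "play_rows", "kwargs": {
  "plan": [0,0,0,0.0004,0,0.0009,0,0,0,0,0.0004,0,0.0009,0]
}}

```text
clock: 8.43
position: [0.4848, 0.2118, 0.2228]
ee_rot: [0.785, 0.586, -0.16, 0.119]
ft_force: [-0.2, 0.3, -1.8]
grip_width: 0.177
grasp_force: 69.3
```

{"fn": "play_rows", "kwargs": {
  "plan": [0,0,0,0.0004,0,0.0009,0,0,0,0,0.0004,0,0.0009,0]
}}

```text
clock: 8.68
position: [0.4848, 0.2119, 0.2218]
ee_rot: [0.786, 0.586, -0.16, 0.119]
ft_force: [0.2, -0.6, -2.2]
grip_width: 0.177
grasp_force: 69.3
```

{"fn": "play_rows", "kwargs": {
  "plan": [0,0,0,0.0004,0,0.0009,0,0,0,0,0.0004,0,0.0009,0]
}}

```text
clock: 8.93
position: [0.4848, 0.2119, 0.221]
ee_rot: [0.786, 0.586, -0.16, 0.119]
ft_force: [-0.4, -0.7, -1.3]
grip_width: 0.177
grasp_force: 69.4
```

{"fn": "play_rows", "kwargs": {
  "plan": [0,0,0,0.0004,0,0.0009,0,0,0,0,0.0004,0,0.0009,0]
}}

```text
clock: 9.18
position: [0.4849, 0.2118, 0.2206]
ee_rot: [0.786, 0.586, -0.16, 0.119]
ft_force: [-1.4, -1.2, 5.1]
grip_width: 0.181
grasp_force: 70.2
```

{"fn": "play_rows", "kwargs": {
  "plan": [0,0,0,0.0004,0,0.0009,0,0,0,0,0.0004,0,0.0009,0]
}}

```text
clock: 9.43
position: [0.4849, 0.2118, 0.2204]
ee_rot: [0.786, 0.586, -0.159, 0.119]
ft_force: [-2.4, -2.7, 11.5]
grip_width: 0.181
grasp_force: 71.0
```

```bash
python3 - <<'E'
from h import *
print(hook_now())
E
```

```text
{'hx': np.float64(-3.8), 'y': np.float64(0.1), 'h': np.float64(6.0), 'yaw_pitch_roll': [-0.1, 45.0, -0.2], 'F': [-3.3, 1.5, 11.5], 'grip': 0.181, 't': 9.43}
```

Contact is clear. The groove floor is about 3 mm below my estimate, so z≈0.1595. I'll lift slightly and rotate down about the hook.

```bash
sed -i 's/FZ=.1625/FZ=.1595/' h.py; python3 - <<'E'
from h import *
o=status.get_obs();print(hook_now(o))
for t in(45,40,35,28,21,14,8):
    p,Q=tool_for(-.0025,.013*np.sin(np.radians(t))+.0025,t);print(t,*[list(map(float,v)) for v in rel(p,Q,o)])
E
```

```text
{'hx': np.float64(-3.8), 'y': np.float64(0.1), 'h': np.float64(9.0), 'yaw_pitch_roll': [-0.1, 45.0, -0.2], 'F': [-3.3, 1.5, 11.5], 'grip': 0.181, 't': 9.43}
45 [0.1, 0.0, -0.1] [0.0001, 0.0002, -0.003]
40 [0.1, 5.0, -0.1] [-0.0023, 0.0002, 0.0024]
35 [0.1, 10.0, -0.1] [-0.0044, 0.0002, 0.0081]
28 [0.1, 17.0, -0.1] [-0.0065, 0.0002, 0.0165]
21 [0.1, 24.0, -0.1] [-0.0076, 0.0002, 0.0252]
14 [0.1, 31.0, -0.1] [-0.0078, 0.0002, 0.0342]
8 [0.1, 37.0, -0.1] [-0.0073, 0.0002, 0.0419]
```

{"fn": "play_rows", "kwargs": {
  "plan": [0.1,0,-0.1,0.0001,0.0002,-0.003,0,0.1,0,-0.1,0.0001,0.0002,-0.003,0,0.1,5,-0.1,-0.0023,0.0002,0.0024,0,0.1,10,-0.1,-0.0044,0.0002,0.0081,0,0.1,10,-0.1,-0.0044,0.0002,0.0081,0]
}}

```text
clock: 10.05
position: [0.4831, 0.2032, 0.2134]
ee_rot: [0.797, 0.593, -0.091, 0.067]
ft_force: [-0.1, 0.5, -2.0]
grip_width: 0.176
grasp_force: 69.2
```

```bash
python3 - <<'E'
from h import *
o=status.get_obs();print(hook_now(o))
for t in(28,21,14,10,7):
    p,Q=tool_for(-.0025,.013*np.sin(np.radians(t))+.002,t);print(t,*[list(map(float,v)) for v in rel(p,Q,o)])
E
```

```text
{'hx': np.float64(-4.1), 'y': np.float64(-0.5), 'h': np.float64(8.7), 'yaw_pitch_roll': [-0.1, 35.1, 0.0], 'F': [0.4, 0.2, -2.0], 'grip': 0.176, 't': 10.05}
28 [-0.0, 7.1, -0.1] [-0.0022, -0.0004, 0.0068]
21 [-0.0, 14.1, -0.1] [-0.0048, -0.0004, 0.0152]
14 [-0.0, 21.1, -0.1] [-0.0066, -0.0004, 0.024]
10 [0.0, 25.1, -0.1] [-0.0072, -0.0004, 0.0291]
7 [0.0, 28.1, -0.1] [-0.0075, -0.0004, 0.033]
```

{"fn": "play_rows", "kwargs": {
  "plan": [0,3.5,0,-0.0011,-0.0002,0.0034,0,0,7.1,0,-0.0022,-0.0004,0.0068,0,0,10.6,0,-0.0035,-0.0004,0.011,0,0,14.1,0,-0.0048,-0.0004,0.0152,0,0,17.6,0,-0.0057,-0.0004,0.0196,0,0,17.6,0,-0.0057,-0.0004,0.0196,0]
}}

```text
clock: 10.8
position: [0.4795, 0.1952, 0.1953]
ee_rot: [0.801, 0.598, 0.031, -0.025]
ft_force: [-0.1, -0.7, -0.9]
grip_width: 0.18
grasp_force: 69.5
```

```bash
python3 - <<'E'
from h import *
o=status.get_obs();print(hook_now(o))
for t in(14,10,7,4,2):
    p,Q=tool_for(-.0025,.013*np.sin(np.radians(t))+.002,t);print(t,*[list(map(float,v)) for v in rel(p,Q,o)])
E
```

```text
{'hx': np.float64(-1.1), 'y': np.float64(0.8), 'h': np.float64(5.5), 'yaw_pitch_roll': [0.0, 17.5, 0.1], 'F': [-0.7, -0.2, -0.9], 'grip': 0.18, 't': 10.8}
14 [-0.1, 3.5, -0.0] [-0.0035, 0.0007, 0.0035]
10 [-0.1, 7.5, -0.0] [-0.0056, 0.0007, 0.0082]
7 [-0.1, 10.5, -0.0] [-0.007, 0.0008, 0.0118]
4 [-0.1, 13.5, -0.0] [-0.0082, 0.0008, 0.0155]
2 [-0.1, 15.5, -0.0] [-0.009, 0.0008, 0.018]
```

{"fn": "play_rows", "kwargs": {
  "plan": [0,3.5,0,-0.0035,0.0004,0.0035,0,0,7.5,0,-0.0056,0.0004,0.0082,0,0,7.5,0,-0.0056,0.0004,0.0082,0,0,7.5,0,-0.0056,0.0004,0.0082,0]
}}

```text
clock: 11.3
position: [0.4785, 0.1914, 0.1869]
ee_rot: [0.797, 0.596, 0.083, -0.064]
ft_force: [0.0, -0.2, -1.7]
grip_width: 0.178
grasp_force: 69.4
```

```bash
python3 - <<'E'
from h import *
o=status.get_obs();print(hook_now(o))
for t in(7,4,2,0):
    p,Q=tool_for(-.003,.013*np.sin(np.radians(t))+.0015,t);print(t,*[list(map(float,v)) for v in rel(p,Q,o)])
E
```

```text
{'hx': np.float64(-1.5), 'y': np.float64(0.7), 'h': np.float64(4.4), 'yaw_pitch_roll': [0.1, 10.1, 0.1], 'F': [-0.1, -0.1, -1.7], 'grip': 0.178, 't': 11.3}
7 [-0.1, 3.1, 0.1] [-0.0035, 0.0006, 0.0038]
4 [-0.1, 6.1, 0.1] [-0.0052, 0.0006, 0.0073]
2 [-0.1, 8.1, 0.1] [-0.0063, 0.0006, 0.0097]
0 [-0.1, 10.1, 0.1] [-0.0073, 0.0006, 0.0121]
```

{"fn": "play_rows", "kwargs": {
  "plan": [0,3.1,0,-0.003,0.0003,0.0038,0,0,6.1,0,-0.0047,0.0003,0.0073,0,0,8.1,0,-0.0058,0.0003,0.0097,0,0,8.1,0,-0.0058,0.0003,0.0097,0]
}}

```text
clock: 11.8
position: [0.4779, 0.1882, 0.1766]
ee_rot: [0.789, 0.589, 0.14, -0.106]
ft_force: [-0.4, 2.0, 1.3]
grip_width: 0.181
grasp_force: 69.6
```

```bash
python3 - <<'E'
from h import *
o=status.get_obs();print(hook_now(o))
for t in(2,0):
  for h in(.001,-.001):
    p,Q=tool_for(-.0025,h,t);print(t,h,*[list(map(float,v)) for v in rel(p,Q,o)])
E
```

```text
{'hx': np.float64(-2.1), 'y': np.float64(0.3), 'h': np.float64(2.6), 'yaw_pitch_roll': [0.1, 1.8, 0.1], 'F': [1.8, 0.9, 1.3], 'grip': 0.181, 't': 11.8}
2 0.001 [-0.1, -0.2, 0.1] [-0.0008, 0.0002, 0.0012]
2 -0.001 [-0.1, -0.2, 0.1] [-0.0015, 0.0002, 0.0031]
0 0.001 [-0.1, 1.8, 0.0] [-0.002, 0.0002, 0.0031]
0 -0.001 [-0.1, 1.8, 0.0] [-0.0027, 0.0002, 0.0049]
```

{"fn": "play_rows", "kwargs": {
  "plan": [0,0,0,0.001,0,0.0003,0,0,0,0,0.0019,0,0.0007,0,0,0,0,0.0019,0,0.0007,0]
}}

```text
clock: 12.18
position: [0.4788, 0.1892, 0.1764]
ee_rot: [0.789, 0.589, 0.14, -0.106]
ft_force: [-0.8, -2.6, 3.8]
grip_width: 0.177
grasp_force: 70.2
```

```bash
python3 - <<'E'
from h import *
print(hook_now())
E
```

```text
{'hx': np.float64(-0.9), 'y': np.float64(-0.3), 'h': np.float64(2.4), 'yaw_pitch_roll': [0.0, 1.8, 0.0], 'F': [-2.7, 0.0, 3.8], 'grip': 0.177, 't': 12.18}
```

{"fn": "play_rows", "kwargs": {
  "plan": [0,0,0,-0.0003,0,0.0009,0,0,0,0,-0.0003,0,0.0009,0]
}}

```text
clock: 12.42
position: [0.4788, 0.189, 0.1758]
ee_rot: [0.789, 0.589, 0.14, -0.106]
ft_force: [-4.3, -4.3, 10.3]
grip_width: 0.178
grasp_force: 71.2
```

```bash
python3 - <<'E'
from h import *
print(hook_now())
E
```

```text
{'hx': np.float64(-1.0), 'y': np.float64(-0.4), 'h': np.float64(1.9), 'yaw_pitch_roll': [-0.0, 1.8, 0.0], 'F': [-5.4, 2.9, 10.3], 'grip': 0.178, 't': 12.43}
```

```bash
python3 - <<'E'
from h import *
import cv2
a=viewer.camera('scene')[200:320,380:500,::-1];b=viewer.camera('wrist')[:,:,::-1]
cv2.imwrite('pics/w4.png',np.hstack([cv2.resize(a,(400,400),interpolation=cv2.INTER_CUBIC),cv2.copyMakeBorder(cv2.resize(b,(400,300)),0,100,0,0,0)]))
E
```

```text
(no output)
```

View pics/w4.png

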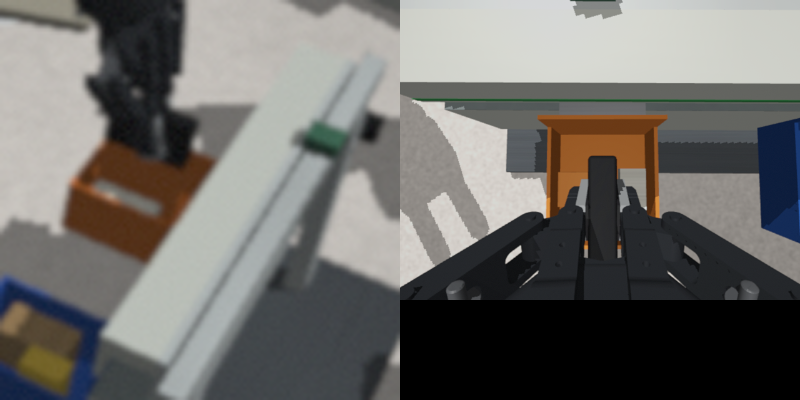

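The scene crop shows the bin at the board, upright, with its hook in the groove under the lip. The wrist view shows the tag's edge at the top, around columns 570–618, against the rib at 602. I'll measure the tag's y from that frame.

```bash
python3 - <<'E'
from h import *
import cv2
m=viewer.camera_model('wrist');im=viewer.camera('wrist').astype(int)
print(hook_now())
r,g,b=im[...,0],im[...,1],im[...,2]
for v in(0,1,2):
    s=np.where((g[v]>r[v]*1.15)&(g[v]<110))[0]; s=s[(s>200)&(s<420)]
    print(v,s.min() if len(s) else None,s.max() if len(s) else None,im[v,[250,270,290,310,330,350,360]].tolist())
    if len(s):
      for u in(s.min(),s.max()):
        c,d=ray('w',(u,v),m);p=c+d*((.044-(c-S)@xs)/(d@xs));print(p,(p-S)@ys)
# board end check & tag again from first frame with this yaw
import pickle
m=pickle.load(open('w1.pkl','rb'))
for u,v,x in((140.5,44,.044),(176,44,.044),(148,30,.06),(172.5,30,.06),(145,54,.044),(171,54,.044)):
    c,d=ray('w',(u,v),m);p=c+d*((x-(c-S)@xs)/(d@xs));print(u,p.round(4),(p-S)@ys)
E
```

```text
{'hx': np.float64(-1.0), 'y': np.float64(-0.4), 'h': np.float64(1.9), 'yaw_pitch_roll': [-0.0, 1.8, -0.0], 'F': [-4.2, 2.5, 8.7], 'grip': 0.177, 't': 12.57}
0 273 344 [[213, 215, 216], [214, 215, 217], [31, 52, 41], [31, 52, 41], [31, 52, 42], [131, 135, 134], [212, 215, 213]]
[0.49455692 0.29445973 0.21491027] 0.08545897856297684
[0.51534139 0.28830309 0.21490957] 0.06378183576212043
1 281 344 [[213, 215, 217], [214, 215, 217], [67, 78, 72], [53, 68, 60], [54, 70, 61], [132, 134, 133], [211, 215, 213]]
[0.49685081 0.29378025 0.2144855 ] 0.08306656407354493
[0.51536354 0.28829653 0.21448494] 0.06375873467532278
2 None None [[213, 215, 217], [214, 216, 217], [116, 121, 118], [101, 109, 105], [102, 109, 105], [131, 134, 134], [212, 215, 213]]
140.5 [0.495  0.2943 0.2255] 0.08501783319277832
176 [0.5225 0.2862 0.2257] 0.05630119921862599
148 [0.5022 0.3089 0.2283] 0.08226720842323934
172.5 [0.5216 0.3031 0.2285] 0.0620187314563312
145 [0.4952 0.2943 0.2172] 0.08476745428654162
171 [0.5159 0.2881 0.2174] 0.06323257071524721
```

{"fn": "play_rows", "kwargs": {
  "plan": [0,0,0,0,0,-0.0026,0,0,0,0,0,0,-0.0026,0,0,0,0,0,-0.002,-0.0026,0,0,0,0,0,-0.0038,-0.0026,0,0,0,0,0,-0.0038,-0.0026,0]
}}

```text
clock: 13.2
position: [0.4743, 0.1893, 0.1774]
ee_rot: [0.789, 0.589, 0.14, -0.106]
ft_force: [0.5, 0.4, -1.1]
grip_width: 0.179
grasp_force: 69.3
```

```bash
sed -i 's/TY=.071/TY=.0744/' h.py; python3 - <<'E'
from h import *
o=status.get_obs();print(hook_now(o))
for t,hx,h in((0,-.0015,.0035),(0,-.0015,.0022),(-1.5,-.0015,.0018)):
    p,Q=tool_for(hx,h,t);print(t,h,*[list(map(float,v)) for v in rel(p,Q,o)])
E
```

```text
{'hx': np.float64(-2.1), 'y': np.float64(0.7), 'h': np.float64(3.4), 'yaw_pitch_roll': [0.0, 1.8, 0.1], 'F': [0.6, -0.3, -1.1], 'grip': 0.179, 't': 13.2}
0 0.0035 [-0.1, 1.8, -0.0] [-0.0005, 0.0006, 0.0018]
0 0.0022 [-0.1, 1.8, -0.0] [-0.001, 0.0006, 0.003]
-1.5 0.0018 [-0.1, 3.3, -0.0] [-0.002, 0.0007, 0.0048]
```

{"fn": "play_rows", "kwargs": {
  "plan": [0,0.9,0,-0.0003,0.0003,0.001,0,0,1.8,0,-0.0008,0.0005,0.0025,0,0,1.8,0,-0.001,0.0005,0.003,0,0,1.8,0,-0.001,0.0005,0.003,0]
}}

```text
clock: 13.7
position: [0.4752, 0.1893, 0.1744]
ee_rot: [0.787, 0.587, 0.152, -0.115]
ft_force: [1.1, 1.7, -1.0]
grip_width: 0.175
grasp_force: 69.3
```

```bash
python3 - <<'E'
from h import *
o=status.get_obs();print(hook_now(o),o['torque'])
for t,hx,h in((0,-.0005,.0018),(-2,-.0015,.0018)):
    p,Q=tool_for(hx,h,t);print(t,h,*[list(map(float,v)) for v in rel(p,Q,o)])
E
```

```text
{'hx': np.float64(-1.4), 'y': np.float64(-0.2), 'h': np.float64(2.4), 'yaw_pitch_roll': [-0.0, 0.0, 0.0], 'F': [1.9, -0.5, -1.0], 'grip': 0.175, 't': 13.7} [-0.33772108  0.03675304 -0.05142012]
0 0.0018 [-0.0, 0.0, -0.0] [0.0006, -0.0002, 0.0009]
-2 0.0018 [-0.0, 2.0, -0.0] [-0.0015, -0.0002, 0.0024]
```

{"fn": "play_rows", "kwargs": {
  "plan": [0,0,0,-0.0002,0,0.0006,0,0,0,0,-0.0004,0,0.0011,0,0,0,0,-0.0004,0,0.0011,0]
}}

```text
clock: 14.08
position: [0.4754, 0.1893, 0.1739]
ee_rot: [0.787, 0.587, 0.153, -0.115]
ft_force: [-1.9, -2.0, 5.4]
grip_width: 0.178
grasp_force: 70.6
```

```bash
python3 - <<'E'
from h import *
o=status.get_obs();print(hook_now(o),o['torque'])
E
```

```text
{'hx': np.float64(-1.4), 'y': np.float64(-0.4), 'h': np.float64(1.9), 'yaw_pitch_roll': [-0.0, -0.0, -0.0], 'F': [-2.5, 1.3, 5.4], 'grip': 0.178, 't': 14.07} [-0.03194524  0.4269992   0.23019923]
```

{"fn": "play_rows", "kwargs": {
  "plan": [0,0,0,0.0009,0,0.0004,0,0,0,0,0.0009,0,0.0004,0]
}}

```text
clock: 14.32
position: [0.4759, 0.19, 0.1739]
ee_rot: [0.787, 0.587, 0.153, -0.115]
ft_force: [-2.2, -2.7, 6.1]
grip_width: 0.176
grasp_force: 70.6
```

```bash
python3 - <<'E'
from h import *
o=status.get_obs();print(hook_now(o),o['torque'])
E
```

```text
{'hx': np.float64(-0.5), 'y': np.float64(-0.8), 'h': np.float64(1.9), 'yaw_pitch_roll': [-0.0, -0.0, -0.0], 'F': [-3.2, 1.3, 6.1], 'grip': 0.176, 't': 14.32} [-0.16822265  0.26770191  0.14344262]
```

{"fn": "play_rows", "kwargs": {
  "plan": [0,0,0,0.0009,0,0.0004,0,0,0,0,0.0009,0,0.0004,0]
}}

```text
clock: 14.58
position: [0.4763, 0.1908, 0.1739]
ee_rot: [0.787, 0.587, 0.153, -0.115]
ft_force: [-1.8, -3.1, 4.7]
grip_width: 0.178
grasp_force: 70.6
```

```bash
python3 - <<'E'
from h import *
o=status.get_obs();print(hook_now(o),o['torque'])
E
```

```text
{'hx': np.float64(0.4), 'y': np.float64(-1.0), 'h': np.float64(1.9), 'yaw_pitch_roll': [-0.0, -0.0, -0.0], 'F': [-3.4, 0.8, 4.7], 'grip': 0.178, 't': 14.57} [-0.3250593   0.204684    0.08594847]
```

Still sliding on the floor, not yet on the face.

{"fn": "play_rows", "kwargs": {
  "plan": [0,0,0,0.0009,0,0.0004,0,0,0,0,0.0009,0,0.0004,0]
}}

```text
clock: 14.82
position: [0.4767, 0.1917, 0.1739]
ee_rot: [0.787, 0.587, 0.153, -0.115]
ft_force: [-2.0, -3.1, 4.9]
grip_width: 0.177
grasp_force: 70.6
```

{"fn": "play_rows", "kwargs": {
  "plan": [0,0,0,0.0009,0,0.0004,0,0,0,0,0.0009,0,0.0004,0]
}}

```text
clock: 15.08
position: [0.4771, 0.1926, 0.1739]
ee_rot: [0.787, 0.587, 0.153, -0.115]
ft_force: [-0.4, -2.8, 4.7]
grip_width: 0.176
grasp_force: 70.6
```

```bash
python3 - <<'E'
from h import *
o=status.get_obs();print(hook_now(o),o['torque'])
E
```

```text
{'hx': np.float64(2.3), 'y': np.float64(-1.2), 'h': np.float64(1.9), 'yaw_pitch_roll': [-0.1, -0.0, -0.1], 'F': [-2.8, -0.4, 4.7], 'grip': 0.176, 't': 15.07} [-0.33168021  0.08672548  0.05131133]
```

{"fn": "play_rows", "kwargs": {
  "plan": [0,0,0,0.0009,-0.0005,0.0004,0,0,0,0,0.0009,-0.0005,0.0004,0]
}}

```text
clock: 15.32
position: [0.4771, 0.1932, 0.174]
ee_rot: [0.787, 0.587, 0.153, -0.114]
ft_force: [-1.8, -6.3, 7.4]
grip_width: 0.181
grasp_force: 71.1
```

{"fn": "play_rows", "kwargs": {
  "plan": [0,0,0,0.0009,-0.0005,0.0004,0,0,0,0,0.0009,-0.0005,0.0004,0]
}}

```text
clock: 15.58
position: [0.477, 0.1934, 0.174]
ee_rot: [0.787, 0.586, 0.153, -0.114]
ft_force: [-3.6, -11.4, 11.1]
grip_width: 0.178
grasp_force: 71.7
```

```bash
python3 - <<'E'
from h import *
o=status.get_obs();print(hook_now(o),o['torque'])
E
```

```text
{'hx': np.float64(3.0), 'y': np.float64(-1.0), 'h': np.float64(2.0), 'yaw_pitch_roll': [-0.2, 0.0, -0.1], 'F': [-12.0, 0.2, 11.1], 'grip': 0.178, 't': 15.57} [-1.39139095  0.54593216 -0.06876963]
```

{"fn": "play_rows", "kwargs": {
  "plan": [0,0,0,-0.0007,0,-0.0014,0,0,0,0,-0.0007,0,-0.0014,0]
}}

```text
clock: 15.82
position: [0.4756, 0.1938, 0.1742]
ee_rot: [0.787, 0.587, 0.152, -0.115]
ft_force: [-2.0, -4.4, 3.9]
grip_width: 0.175
grasp_force: 70.5
```

```bash
python3 - <<'E'
from h import *
o=status.get_obs();print(hook_now(o),o['torque'])
E
```

```text
{'hx': np.float64(3.0), 'y': np.float64(0.6), 'h': np.float64(2.1), 'yaw_pitch_roll': [-0.0, 0.0, 0.0], 'F': [-4.8, 0.7, 3.9], 'grip': 0.175, 't': 15.82} [-0.87400063  0.30353345 -0.12000119]
```

Gently in contact with both the floor and the face, so I'll release.

{"fn": "play_rows", "kwargs": {
  "plan": [0,0,0,0,0,0,0.22,0,0,0,0,0,0,0.3,0,0,0,0,0,0,0.4,0,0,0,0,0,0,0.55,0,0,0,0,0,0,0.7,0,0,0,0,0,0,0.7,0,0,0,0,0,0,0.7]
}}

```text
clock: 16.7
position: [0.4755, 0.1942, 0.1741]
ee_rot: [0.787, 0.587, 0.152, -0.115]
ft_force: [-0.1, -0.3, -0.2]
grip_width: 0.701
grasp_force: 0.0
```

```bash
python3 - <<'E'
from h import *
import cv2
print(hook_now())
b=viewer.camera('wrist')[:,:,::-1];a=viewer.camera('scene')[200:320,380:500,::-1]
cv2.imwrite('pics/w5.png',np.hstack([cv2.resize(a,(400,400),interpolation=cv2.INTER_CUBIC),cv2.copyMakeBorder(cv2.resize(b,(400,300)),0,100,0,0,0)]))
E
```

```text
{'hx': np.float64(3.3), 'y': np.float64(0.8), 'h': np.float64(2.1), 'yaw_pitch_roll': [-0.0, 0.0, 0.0], 'F': [-0.3, -0.0, -0.2], 'grip': 0.701, 't': 16.7}
```

View pics/w5.png

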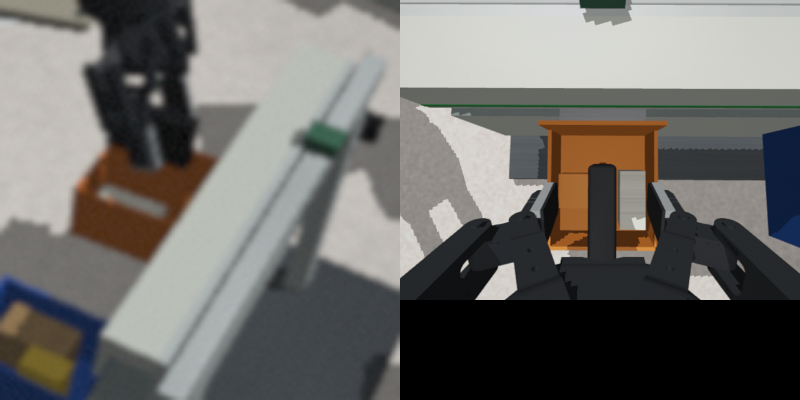

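The bin hangs free with the tag centred over it: tag 581–626, rib at 602. Fingers are clear on both sides, so I'll retreat straight back.

{"fn": "play_rows", "kwargs": {
  "plan": [0,0,0,0,0,-0.02,0.7,0,0,0,0,0,-0.06,0.7,0,0,0,0,0,-0.11,0.7,0,0,0,-0.02,0,-0.15,0.7,0,0,0,-0.02,0,-0.15,0.7,0,0,0,-0.02,0,-0.15,0.7]
}}

```text
clock: 17.55
position: [0.4543, 0.1228, 0.305]
ee_rot: [0.787, 0.587, 0.152, -0.115]
ft_force: [0.1, 0.6, 0.7]
grip_width: 0.701
grasp_force: 0.0
```

```bash
python3 - <<'E'
from h import *
import cv2
print(hook_now())
b=viewer.camera('wrist')[:,:,::-1];a=viewer.camera('scene')[200:320,380:500,::-1]
cv2.imwrite('pics/w6.png',np.hstack([cv2.resize(a,(400,400),interpolation=cv2.INTER_CUBIC),cv2.copyMakeBorder(cv2.resize(b,(400,300)),0,100,0,0,0)]))
E
```

```text
{'hx': np.float64(-71.1), 'y': np.float64(0.9), 'h': np.float64(132.9), 'yaw_pitch_roll': [0.0, 0.0, 0.1], 'F': [0.6, 0.1, 0.7], 'grip': 0.701, 't': 17.55}
```

View pics/w6.png

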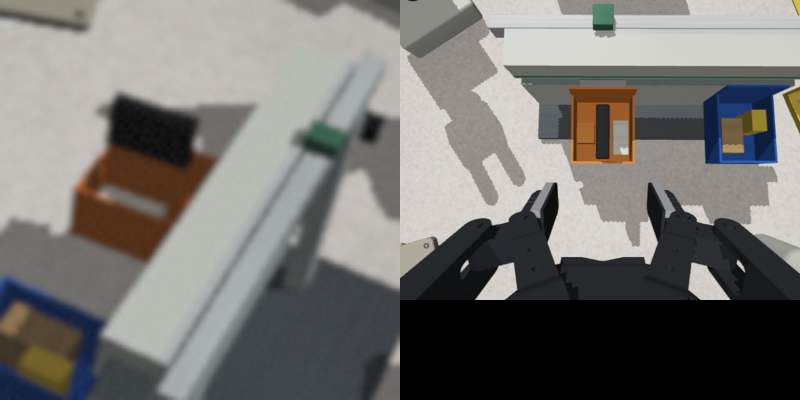

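The bin hangs upright against the board, centred under the tag (tag at column 603, bin at 603), and the robot is clear of it.

```bash
python3 -c "
from workcell import manip
print(manip.hand_in())"
```

```text
the job is handed in; nothing more can be done
None
```

The orange bin is hung in the groove, centred under the green tag and let go; the job is handed in at about 17.6 s, and the highest force I read at the wrist was about 16 N.

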